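Two-key interlock reset on a load-bank console

TASK

Reset the tripped interlock on the grey control console: push the clear sliding guard fully back by its upright lip so that the keys are uncovered, then press the two large round keys fully down together, one fingertip on each, and hold both down for at least three seconds before letting both spring up and moving clear. Do not press the small key between them, leave the guard pushed back, pick nothing up and leave the other things on the bench and the console where they stand.

Things in the scene. Friction and masses are not known exactly. Their poses are not given: they have to be found in the camera images.
- panel (a point): Centre of the console's flat top, 60 mm above the bench. The console is a fixed grey box 180 (its x) by 200 (its y) by 60 mm high with an aluminium top. Its x points away from the robot (the way the guard is pushed), y left along the row of keys, z up; it is turned about the vertical by up to 0.35 rad either way.
- key_left_top (a point): Centre of the top face of the left large key: a black round spring key, 24 mm across, at x -30, y +30 mm from the panel centre, standing 20 mm above the panel when up, in a fixed collar 30 mm across and 8 mm high. The two large keys are 60 mm apart centre to centre.
- key_right_top (a point): Centre of the top face of the right large key, the same as the left one, at x -30, y -30 mm from the panel centre.
- key_left (a joint): Travel of the left large key in m: 0 up, 0.008 fully down. A spring returns it; it starts to move at about 1.5 N and takes about 5 N fully down (so about 10 N for both keys).
- key_right (a joint): The same for the right large key.
- key_mid_top (a point): Centre of the top of the small round key midway between the large ones: 10 mm across, 14 mm above the panel, not to be pressed.
- key_mid (a joint): Travel of the small middle key in m: 0 up, 0.005 down. It yields to about 1 N.
- guard_lip (a point): Centre of the front (robot side) face of the guard's lip, 38 mm above the panel; moves with the guard. The lip is an upright aluminium strip 120 mm wide (console y), 6 mm thick, from 24 to 50 mm above the panel, along the front edge of a clear plate (56 mm deep, underside 24 mm above the panel) that covers the keys. The lip face is at console x -58 mm when shut.
- guard (a joint): Slide of the guard in m along console x: 0 shut over the keys, 0.07 fully back at its stop (lip face then 42 mm beyond the key centres). It starts shut or up to 12 mm open, has about 2.5 N of friction and stays where it is left.
- meter_mid (a point): Centre of a loose yellow hand multimeter lying on the bench beside the console, 175 by 88 by 36 mm (about 46 mm over its dial). Not part of the job.
- heatsink_mid (a point): Centre of a loose black finned heat sink on the bench on the other side of the console, 90 by 60 by 38 mm. Not part of the job.
- capacitor_mid (a point): Centre of a loose black capacitor can, 22 mm across and 35 mm tall, standing on the console's panel to the left (console +y) of the guard, about 84 mm from the panel's middle line. Not part of the job.
- screwdriver_grip (a point): Handle of a loose screwdriver, 170 mm long, lying on the bench beyond the console. Not part of the job.

How it is judged:
By the outcome, as a careful person would: the job done as asked, in the order asked, and still so for the second after the job is handed in, with the robot touching nothing.
It also fails if it takes over 45 s, if anything falls off the work surface, if the arm or the gripper's body presses on something with over 40 N, if the wrist force passes 120 N, or if a joint passes its speed limit or range.

ROBOT

A 6-joint arm with a two-finger parallel gripper is mounted at the origin on the work surface. World frame = base frame: x ahead of the robot, y to its left, z up, the work surface at z = 0. Lengths are in m, angles in rad, forces in N, time in s.
With the tool pointing down it reaches from about 0.35 to 0.725 m from the base axis. Payload 6 kg.
Tool frame: the origin (TCP) lies at the very end of the fingers, on their centre line; the grasp point (between the pads) lies 19 mm behind it (robot.grasp_offset is the distance from the TCP to the grasp point, in m); z points along the fingers, x is the direction in which the jaws open and shut, and the axes are right-handed (so a half turn about z gives the same grasp; the last joint's range is limited). The gripper opens to 85 mm and grips with 20 to 120 N. Pads are 22 mm wide; open, the fingers measure 114 mm over their backs; the gripper's body (76 mm by 85 mm) begins 54 mm behind the grasp point. The pads swing forward as they close: fully open they stand 13 mm farther back than shut.
Start: joints at [-0.831, 0.04, 0.085, 0, -1.615, -0.334], TCP at [0.237, -0.551, 0.198] pointing down, gripper open.
Joint ranges: [-2.56, 2.56], [-1.29, 2.01], [-1.08, 1.49], [-3.29, 1.98], [-2.81, -0.18], [-2.99, 2.99]. Speed limits (rad/s): [2.57, 2.57, 3.01, 3.14, 3.14, 3.14].

INTERFACE

Orientations are given as a unit quaternion [w, x, y, z].
In Python, from plant import robot gives the robot as it stands.
- The arm moves only by the shell command python3 -m inch 'ROWS' [FORCE]. ROWS is a JSON object of lists of equal length, an entry for each row: "offset": the shift along the tool's x, y, z in mm, a list of three; "turn": the turn, a rotation vector about the tool's x, y, z in degrees, a list of three; "hand": the opening, from 0 (shut) to 1 (fully open). In form: {"offset": [[dx, dy, dz], ...], "turn": [[ax, ay, az], ...], "hand": [hand, ...]}. A call has 1 to 5 rows; each row is the pose to reach, as a shift and turn from the pose commanded when the call began, along the tool's axes at that moment; what a row does not reach only later rows make up. A row lasts 1/10 s, in which the tool goes at most 50 mm and 8.59 degrees, less where a joint would pass 70% of its speed; a pose out of reach is approached as far as the arm can. A call with a gripper value outside its range is refused whole. The fingers move at their own pace and stop on an object; FORCE is the grip in N (left out, the last holds). Time passes only in rows, so rows that repeat a pose let the fingers close. It gives the time, the measured TCP pose, the force and the opening at its end, in the units of the state.
- robot.observe(): the state, without advancing time (a new reading comes with each control period).
- robot.snapshot(name): name is "side" or "top"; returns the picture (420x560x3 uint8, red, green, blue); there is no depth.
- robot.camera_model(name): a dict with "camera_matrix" (3x3 intrinsics, pixels), "origin" and "orientation" of the camera in the world. Camera axes: x right, y up, looking along -z (the intrinsics and any distortion apply to the point x, -y, -z); pixel columns grow to the right and rows downward; lengths in m; the calibration is good to about 2 mm. A picture is of the moment at which its call begins. camera_model takes no time and is no camera call.
- robot.finish_job(): hands the job in, once; it reports no verdict.
The state is a dict: "clock": time; "q": joint angles; "joint_velocities": joint speeds; "joint_torque": joint torques, N m; "ee_pos": TCP position; "ee_rot": TCP orientation; "ft_force": force on the tool from outside, world axes, zero at the start; "wrist_torque": the same for the moment, N m; "width": opening from 0.0 (shut) to 1.0 (fully open).
Only numpy, scipy, OpenCV 4.12 (cv2) and the standard library are available. Lean on these libraries where they do the work, as an engineer would, in place of code of your own. Each camera call takes 0.05 s, during which the arm holds its last target. There are 200 camera calls.

## Working session

There is one attempt and no reset: what is moved stays moved. The work goes in short steps, Python scripts to look and compute and a shell command to move; the robot and the scene stay as the last step left them, time stands still between calls to the robot, and variables do not carry over. Pictures are saved under pics/ and viewed, about 8 in all and at most 12, crops included, and the job is handed in when it is done.

```bash
mkdir -p pics; ls; python3 - <<'E'
from plant import robot
import cv2,numpy as np
print(robot.observe())
for n in("top","side"):
    im=robot.snapshot(n); cv2.imwrite(f"pics/{n}0.png",im[:,:,::-1]); print(n,robot.camera_model(n))
E
```

```text
pics
{'clock': 0.0, 'q': array([-8.31277117e-01,  4.08649128e-02,  8.38271943e-02, -4.58075438e-04,
       -1.61548893e+00, -3.33714298e-01]), 'joint_velocities': array([ 2.69851877e-04, -9.22252078e-04,  9.51107313e-04,  2.11383007e-05,
       -2.00912433e-03,  4.04629408e-04]), 'joint_torque': array([-2.98126888e-04, -3.68191695e+01,  3.47416162e+01,  6.93231717e+00,
       -5.25943600e-03, -2.25449236e-05]), 'ee_pos': array([ 0.23678919, -0.5508921 ,  0.19715894]), 'ee_rot': array([-7.82186723e-04,  5.50101194e-01,  8.35097525e-01,  4.34796184e-04]), 'ft_force': array([ 0.49741726, -0.18775901,  0.18230319]), 'wrist_torque': array([0.00281926, 0.02358353, 0.04322916]), 'width': 0.9969133239160373}
top {'camera_matrix': array([[471.73979666,   0.        , 280.65770698],
       [  0.        , 471.73979666, 211.34683332],
       [  0.        ,   0.        ,   1.        ]]), 'origin': array([0.44772944, 0.0302099 , 1.18765224]), 'orientation': array([-0.70463052, -0.04891366,  0.04777815,  0.70627228])}
side {'camera_matrix': array([[432.97017501,   0.        , 285.07082142],
       [  0.        , 432.97017501, 214.34608297],
       [  0.        ,   0.        ,   1.        ]]), 'origin': array([0.5015608 , 0.70348114, 0.54735975]), 'orientation': array([-0.06370081, -0.04140761,  0.47426988,  0.87709503])}
```

View pics/top0.png

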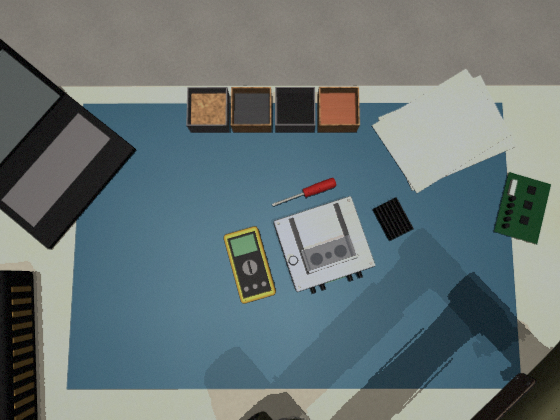

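View pics/side0.png

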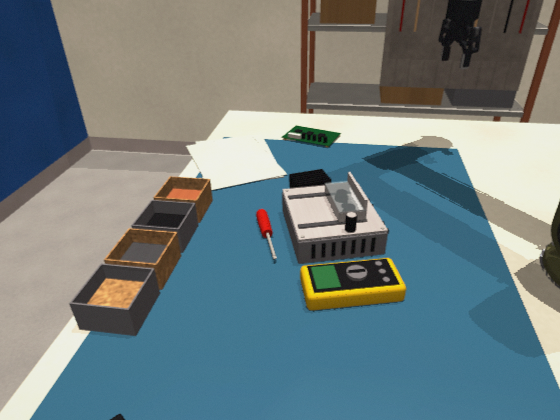

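Top view: console about (275..374, 197..293), turned slightly, guard lip around (328,260), keys at about (315,258) and (343,251), can at (293,261). Enlarge for accurate points.

```bash
cat > h.py <<'E'
from plant import robot
import numpy as np,cv2
from scipy.spatial.transform import Rotation as R
def rot(q): return R.from_quat([q[1],q[2],q[3],q[0]])
def cast(n,px,z):
    m=robot.camera_model(n);px=np.atleast_2d(px).astype(float)
    d=np.c_[px,np.ones(len(px))]@np.linalg.inv(m["camera_matrix"]).T*[1,-1,-1]
    d=rot(m["orientation"]).apply(d);o=m["origin"]
    return o+d*((z-o[2])/d[:,2])[:,None]
def proj(n,p):
    m=robot.camera_model(n);c=rot(m["orientation"]).inv().apply(np.atleast_2d(p)-m["origin"])*[1,-1,-1]
    u=c@m["camera_matrix"].T;return u[:,:2]/u[:,2:]
E
python3 - <<'E'
from h import *
im=cv2.imread("pics/top0.png")
c=im[190:300,265:385]; cv2.imwrite("pics/c0.png",cv2.resize(c,None,fx=5,fy=5,interpolation=cv2.INTER_CUBIC))
hsv=cv2.cvtColor(im,cv2.COLOR_BGR2HSV)
m=((hsv[...,1]<60)&(hsv[...,2]>110)).astype(np.uint8)*255
k=np.zeros_like(m);k[190:300,268:385]=m[190:300,268:385]
cs,_=cv2.findContours(k,0,1);cc=max(cs,key=cv2.contourArea)
b=cv2.boxPoints(cv2.minAreaRect(cc)); w=cast("top",b,.06)
print(b,w,np.linalg.norm(np.diff(w,axis=0),axis=1),w.mean(0))
E
```

```text
[[272.80002 220.40001]
 [351.4     194.2    ]
 [375.19998 265.59998]
 [296.6     291.8    ]] [[ 0.58107363  0.05081235  0.06      ]
 [ 0.64456509 -0.13975159  0.06      ]
 [ 0.4724305  -0.19235261  0.06      ]
 [ 0.41147393 -0.00530806  0.06      ]] [0.20086259 0.17999218 0.19672663] [ 0.52738579 -0.07164998  0.06      ]
```

View pics/c0.png

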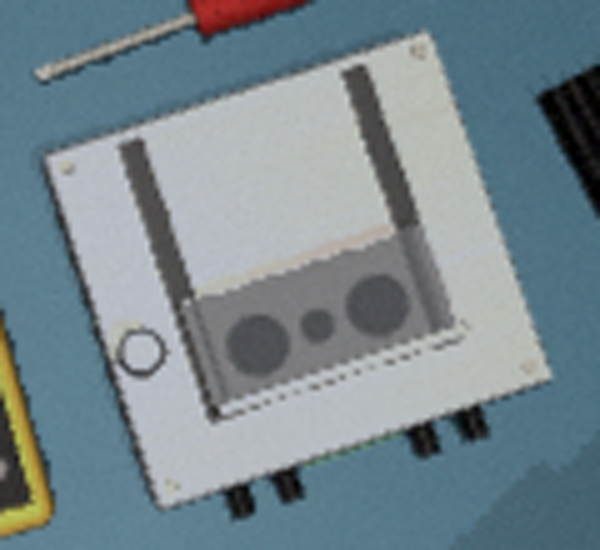

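Size checks (201 × 180 mm). The crop shows the guard nearly shut, keys at about (258,345) and (378,306) in the crop, and the can to the left. Now refine yaw and key positions.

```bash
cat >> h.py <<'E'
def rel(p,C,yaw):  # world point -> console coords mm
    d=np.atleast_2d(p)[:,:2]-C[:2];c,s=np.cos(yaw),np.sin(yaw)
    return np.c_[d@[c,s],d@[-s,c]]*1000
E
python3 - <<'E'
from h import *
im=cv2.imread("pics/top0.png")
g=cv2.resize(cv2.cvtColor(im,6)[190:300,265:385],None,fx=5,fy=5,interpolation=2)
px=lambda u:(np.atleast_2d(u)+.5)/5-.5+[265,190]
m=((g<105)*255).astype(np.uint8);K=[]
n,l,st,ce=cv2.connectedComponentsWithStats(m)
for s,c in zip(st[1:],ce[1:]):
    if s[4]>500: print(s,c)
    if 2000<s[4]<5500 and .75<s[2]/s[3]<1.33 and 200<c[0]<420 and 260<c[1]<400:K.append(c)
K=np.array(sorted(K,key=lambda c:c[0]))
w=cast("top",px(K),.08);print(K,w)
d=w[0]-w[-1];yk=np.arctan2(-d[0],d[1]);print(np.linalg.norm(d),yk)
C=np.array([.5274,-.0716]);yaw=.313
print("keys rel",rel(w,C,yaw))
print("lip top/bottom edge pts rel",rel(cast("top",px([[217,400],[450,325]]),.11),C,yaw),rel(cast("top",px([[217,415],[460,338]]),.11),C,yaw))
s=robot.observe();print(rot(s["ee_rot"]).as_matrix())
E
```

```text
[  30    0  290   87 4969] [204.61481183  26.4974844 ]
[   32     0   568   513 41287] [460.65839126 123.35941095]
[ 343   66  100  266 5302] [390.82685779 180.72048284]
[ 121  140  102  281 4805] [165.66514048 254.10405827]
[ 345  274   65   64 3177] [377.29335851 305.39974819]
[   0  307   57  209 1904] [ 27.79726891 409.89285714]
[300 309  35  35 950] [317.14210526 325.44210526]
[ 226  314   64   63 3153] [257.59942912 344.91373295]
[   0  395   32  117 1968] [ 10.8074187  466.91920732]
[ 440  403   53   44 1449] [469.81849551 424.79986197]
[ 396  419   51   43 1327] [423.13639789 440.58251696]
[  449   427   151   123 10237] [544.83569405 507.46664062]
[ 261  459   54   47 1251] [288.26538769 483.91526779]
[ 216  479   41   44 1159] [239.34685073 500.88955997]
[[257.59942912 344.91373295]
 [377.29335851 305.39974819]] [[ 0.48860178 -0.05082774  0.08      ]
 [ 0.50690875 -0.10713268  0.08      ]]
0.05920635034265241 0.3143581928316903
keys rel [[-30.51709577  31.70954629]
 [-30.43668215 -27.49674944]]
lip top/bottom edge pts rel [[-48.75358274  59.59115205]
 [-49.50003148 -52.02357237]] [[-55.14989804  61.73294204]
 [-56.47697491 -54.40019905]]
[[-3.94762184e-01  9.18783010e-01 -7.74045683e-04]
 [ 9.18781935e-01  3.94762913e-01  1.41398119e-03]
 [ 1.60470642e-03 -1.52992888e-04 -9.99998701e-01]]
```

```bash
python3 -m inch '{"offset":[[20,20,0],[55,59,0],[90,97,0],[125,134,0],[155,167,0]],"turn":[[0,0,1],[0,0,2],[0,0,3],[0,0,4.2],[0,0,5.26]],"hand":[0.53,0.53,0.53,0.53,0.53]}' 40
python3 - <<'E'
from h import *
s=robot.observe();K=np.array([.498,-.0795]);r=rot(s["ee_rot"])
print(rel(s["ee_pos"],K,.314),s["ee_pos"],r.as_matrix()[:,1],s["ft_force"],s["width"])
E
```

```text
clock: 0.6
ee_pos: [0.3292, -0.3411, 0.1978]
ee_rot: [-0.0, 0.588, 0.809, 0.0]
ft_force: [1.6, -0.2, 0.5]
width: 0.533
[[-241.29244267 -196.65014252]] [ 0.32924383 -0.34106199  0.19776002] [ 9.51540328e-01  3.07523988e-01 -3.44248160e-05] [ 1.61715583 -0.23213221  0.47258427] 0.5326957664630497
```

```bash
python3 -m inch '{"offset":[[35,30,0],[72,64,0],[109,97,0],[146,130,0],[175,156,0]],"turn":[[0,0,0],[0,0,0],[0,0,0],[0,0,0],[0,0,0]],"hand":[0.53,0.53,0.53,0.53,0.53]}'
python3 -m inch '{"offset":[[17,16,0],[17,16,0],[17,16,0]],"turn":[[0,0,0],[0,0,0],[0,0,0]],"hand":[0.53,0.53,0.53]}'
python3 - <<'E'
from h import *
s=robot.observe();K=np.array([.498,-.0795]);r=rot(s["ee_rot"])
print(rel(s["ee_pos"],K,.314),s["ee_pos"],r.as_matrix()[:,1],s["ft_force"],s["width"])
E
```

```text
clock: 1.1
ee_pos: [0.4238, -0.1257, 0.198]
ee_rot: [-0.0, 0.587, 0.809, 0.0]
ft_force: [0.3, -0.3, -0.6]
width: 0.531
clock: 1.4
ee_pos: [0.4333, -0.1068, 0.1978]
ee_rot: [-0.0, 0.587, 0.809, -0.0]
ft_force: [-0.1, -0.6, -0.8]
width: 0.529
[[-69.97502982  -6.01342758]] [ 0.43330369 -0.10683228  0.19784959] [ 9.50683260e-01  3.10162419e-01 -7.82166235e-04] [-0.11042368 -0.62091598 -0.79201732] 0.5290129902235885
```

```bash
python3 -m inch '{"offset":[[6,0,30],[6,0,60],[6,0,85],[6,0,100],[6,0,103]],"turn":[[0,0,0],[0,0,0],[0,0,0],[0,0,0],[0,0,0]],"hand":[0.53,0.53,0.53,0.53,0.53]}'
python3 - <<'E'
from h import *
s=robot.observe();K=np.array([.498,-.0795])
print(rel(s["ee_pos"],K,.314),s["ee_pos"],s["ft_force"],proj("side",s["ee_pos"]),proj("top",s["ee_pos"]))
a=robot.snapshot("side")[:,:,::-1];b=robot.snapshot("top")[:,:,::-1]
f=lambda i:cv2.resize(i,None,fx=4,fy=4,interpolation=2)
cv2.imwrite("pics/s1.png",np.hstack([f(a[150:270,270:370]),f(b[190:310,265:365])]))
E
```

```text
clock: 1.9
ee_pos: [0.4304, -0.1022, 0.0936]
ee_rot: [-0.001, 0.588, 0.809, -0.001]
ft_force: [0.2, -0.5, -0.3]
width: 0.53
[[-71.30685006  -0.7141166 ]] [ 0.43040021 -0.10220343  0.09355136] [ 0.18532555 -0.54620348 -0.34414192] [[379.61941096 189.65244437]] [[339.28192015 283.81222371]]
```

View pics/s1.png

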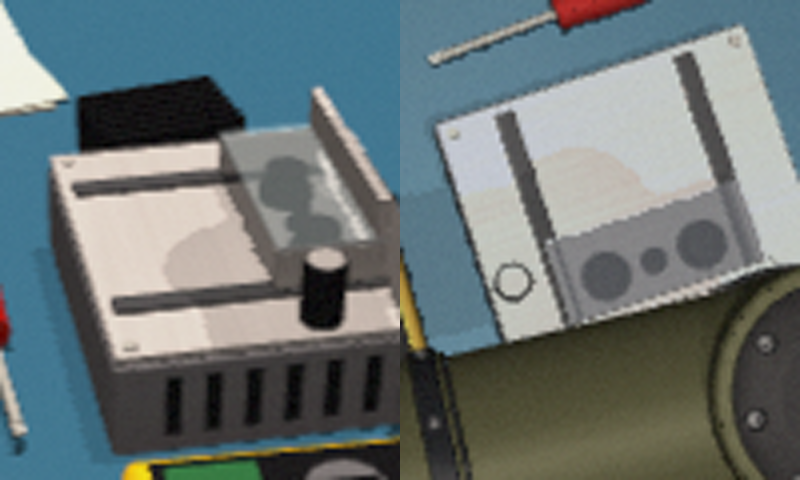

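The crop (guard at left, arm hiding the top view) missed the fingers; look again in the side view around (380,190).

```bash
python3 - <<'E'
from h import *
a=robot.snapshot("side")[:,:,::-1]
cv2.imwrite("pics/s2.png",cv2.resize(a[100:240,300:460],None,fx=4,fy=4,interpolation=2))
s=robot.observe();p=s["ee_pos"];M=rot(s["ee_rot"]).as_matrix()
print((proj("side",[p,p+.03*M[:,0],p-.03*M[:,0]])-[300,100])*4)
E
```

```text
[[315.83375694 353.76895273]
 [335.97326827 382.70610829]
 [296.77122097 326.37923308]]
```

View pics/s2.png

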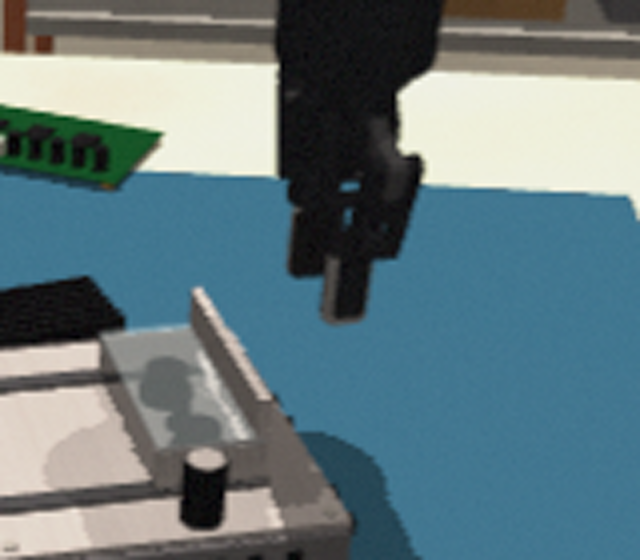

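```bash
python3 - <<'E'
from h import *
K=np.array([.498,-.0795]);px=lambda u:np.atleast_2d(u)/4+[300,100]
for n,u in(("L",[344,320]),("R",[305,274]),("can top",[206,460]),("panel corner front-left",[350,520]),("lip top left",[268,400]),("lip top right",[195,290])):
    for z in(.06,.085,.095,.105,.11,.12): print(n,z,rel(cast("side",px(u),z),K,.314).round(0))
E
```

```text
L 0.06 [[-125.  -96.]]
L 0.085 [[-106.  -53.]]
L 0.095 [[-98. -36.]]
L 0.105 [[-90. -18.]]
L 0.11 [[-87. -10.]]
L 0.12 [[-79.   7.]]
R 0.06 [[-122. -156.]]
R 0.085 [[-103. -110.]]
R 0.095 [[-96. -91.]]
R 0.105 [[-88. -73.]]
R 0.11 [[-84. -64.]]
R 0.12 [[-77. -45.]]
can top 0.06 [[-3. 33.]]
can top 0.085 [[10. 69.]]
can top 0.095 [[15. 84.]]
can top 0.105 [[20. 99.]]
can top 0.11 [[ 22. 106.]]
can top 0.12 [[ 28. 120.]]
panel corner front-left 0.06 [[-56.  97.]]
panel corner front-left 0.085 [[-41. 130.]]
panel corner front-left 0.095 [[-35. 143.]]
panel corner front-left 0.105 [[-28. 156.]]
panel corner front-left 0.11 [[-25. 163.]]
panel corner front-left 0.12 [[-19. 176.]]
lip top left 0.06 [[-53. -18.]]
lip top left 0.085 [[-38.  21.]]
lip top left 0.095 [[-31.  37.]]
lip top left 0.105 [[-25.  52.]]
lip top left 0.11 [[-22.  60.]]
lip top left 0.12 [[-16.  76.]]
lip top right 0.06 [[ -50. -148.]]
lip top right 0.085 [[ -35. -102.]]
lip top right 0.095 [[-29. -84.]]
lip top right 0.105 [[-23. -66.]]
lip top right 0.11 [[-20. -57.]]
lip top right 0.12 [[-14. -38.]]
```

```bash
python3 -m inch '{"offset":[[0,0,0],[0,0,0]],"turn":[[0,0,0],[0,0,0]],"hand":[0.53,0.53]}'; python3 - <<'E'
from h import *
a=robot.snapshot("side")[:,:,::-1]
cv2.imwrite("pics/s3.png",a)
o=cv2.imread("pics/s3.png");g=cv2.cvtColor(o,6)[100:240,300:460]
# lowest dark pixel rows in finger columns (4x crop coords)
for c in range(68,98,2):
    r=np.where(g[:90,c]<50)[0]; print(c*4,r.max()*4 if len(r) else None,end=' | ')
s=robot.observe();print(s["ee_pos"],s["q"],s["clock"])
E
```

```text
clock: 2.25
ee_pos: [0.4321, -0.1014, 0.0963]
ee_rot: [0.001, 0.588, 0.809, 0.001]
ft_force: [0.2, 0.8, 0.7]
width: 0.531
272 None | 280 176 | 288 268 | 296 272 | 304 272 | 312 272 | 320 272 | 328 252 | 336 316 | 344 312 | 352 312 | 360 308 | 368 260 | 376 256 | 384 256 | [ 0.43199801 -0.10140436  0.0960463 ] [ 2.28228152e-01 -3.89799269e-01 -4.76712328e-01  4.02272080e-05
 -1.48257620e+00 -1.48499474e+00] 2.3
```

The side view contradicts the reported pose: the tips (344,320) and (305,274) appear at z≈0.13, while the TCP reads 0.096. The lip, can and panel corner all check out in that same view. A short push at this height is harmless either way, so I'll test with it.

```bash
python3 -m inch '{"offset":[[0,12,0],[0,24,0],[0,36,0],[0,46,0],[0,46,0]],"turn":[[0,0,0],[0,0,0],[0,0,0],[0,0,0],[0,0,0]],"hand":[0.53,0.53,0.53,0.53,0.53]}'; python3 - <<'E'
from h import *
a=robot.snapshot("side")[:,:,::-1]
s=robot.observe();p=s["ee_pos"];M=rot(s["ee_rot"]).as_matrix();K=np.array([.498,-.0795])
print(rel(p,K,.314),p,s["ft_force"],(proj("side",[p,p+.03*M[:,0],p-.03*M[:,0]])-[280,120])*4)
cv2.imwrite("pics/s4.png",cv2.resize(a[120:260,280:440],None,fx=4,fy=4,interpolation=2))
E
```

```text
clock: 2.8
ee_pos: [0.4759, -0.087, 0.0951]
ee_rot: [-0.0, 0.588, 0.809, -0.0]
ft_force: [-0.0, 0.1, 1.1]
width: 0.528
[[-23.84824367  -0.28954469]] [ 0.47540723 -0.08714129  0.09508432] [-0.28841685 -0.00188585 -0.05025319] [[311.27062807 284.79066355]
 [329.18685907 314.17682276]
 [294.31889246 256.98646736]]
```

View pics/s4.png

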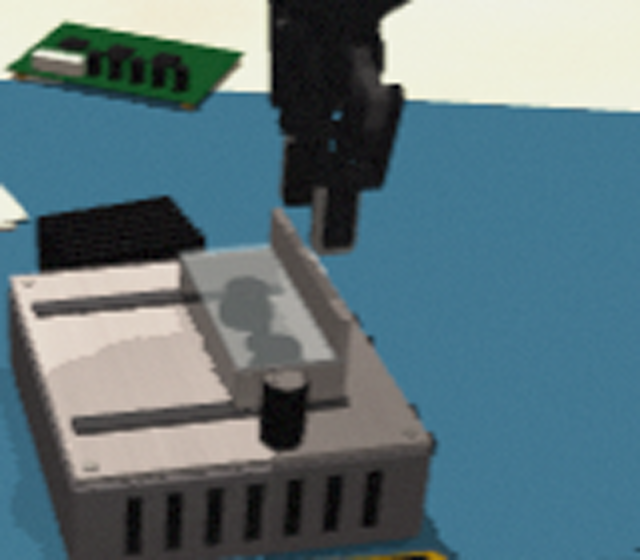

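No contact and no force, and the guard has not moved, so the tips really are higher than reported. I'll calibrate the tip height by touching the bare panel gently in front of the lip.

```bash
python3 -c "
from plant import robot;print(robot.grasp_offset)"
python3 -m inch '{"offset":[[0,-15,0],[0,-30,0],[0,-30,8],[0,-30,16],[0,-30,24]],"turn":[[0,0,0],[0,0,0],[0,0,0],[0,0,0],[0,0,0]],"hand":[0.53,0.53,0.53,0.53,0.53]}'
python3 -m inch '{"offset":[[0,0,2],[0,0,4],[0,0,6],[0,0,8],[0,0,8]],"turn":[[0,0,0],[0,0,0],[0,0,0],[0,0,0],[0,0,0]],"hand":[0.53,0.53,0.53,0.53,0.53]}'
python3 - <<'E'
from h import *
a=robot.snapshot("side")[:,:,::-1]
s=robot.observe();p=s["ee_pos"];M=rot(s["ee_rot"]).as_matrix();K=np.array([.498,-.0795])
print(rel(p,K,.314),p,s["ft_force"],(proj("side",[p,p+.03*M[:,0],p-.03*M[:,0]])-[280,120])*4)
cv2.imwrite("pics/s5.png",cv2.resize(a[120:260,280:440],None,fx=4,fy=4,interpolation=2))
E
```

```text
0.0187
clock: 3.35
ee_pos: [0.4467, -0.0964, 0.0702]
ee_rot: [-0.0, 0.588, 0.809, -0.0]
ft_force: [0.5, -0.9, -0.4]
width: 0.531
clock: 3.85
ee_pos: [0.4467, -0.0965, 0.063]
ee_rot: [-0.0, 0.588, 0.809, -0.0]
ft_force: [-0.5, 0.3, -1.3]
width: 0.529
[[-53.97717703  -0.33236704]] [ 0.44676465 -0.09648781  0.0631802 ] [ 0.35423514 -0.53801877  0.09945124] [[361.27143158 331.65869782]
 [380.13891356 361.64747315]
 [343.39665661 303.24777308]]
```

View pics/s5.png

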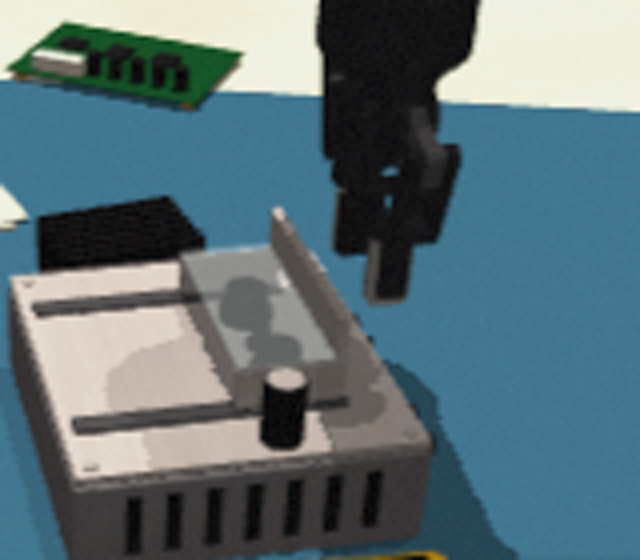

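```bash
python3 -m inch '{"offset":[[0,0,3],[0,0,6],[0,0,9],[0,0,11],[0,0,11]],"turn":[[0,0,0],[0,0,0],[0,0,0],[0,0,0],[0,0,0]],"hand":[0.53,0.53,0.53,0.53,0.53]}'
```

```text
clock: 4.4
ee_pos: [0.4465, -0.0965, 0.0517]
ee_rot: [-0.0, 0.588, 0.809, -0.0]
ft_force: [-0.1, -0.4, 0.4]
width: 0.536
```

Reported z is now 8 mm below the panel without force, so the reported height is biased. I'll keep going in small steps.

```bash
python3 -m inch '{"offset":[[0,0,3],[0,0,6],[0,0,9],[0,0,12],[0,0,12]],"turn":[[0,0,0],[0,0,0],[0,0,0],[0,0,0],[0,0,0]],"hand":[0.53,0.53,0.53,0.53,0.53]}'
```

```text
clock: 4.9
ee_pos: [0.4464, -0.0965, 0.0395]
ee_rot: [-0.0, 0.588, 0.809, -0.0]
ft_force: [-0.0, 0.1, 0.7]
width: 0.523
```

```bash
python3 -m inch '{"offset":[[0,0,1],[0,0,3],[0,0,5],[0,0,5],[0,0,5]],"turn":[[0,0,0],[0,0,0],[0,0,0],[0,0,0],[0,0,0]],"hand":[0.53,0.53,0.53,0.53,0.53]}'
```

```text
clock: 5.4
ee_pos: [0.4467, -0.0965, 0.0351]
ee_rot: [-0.0, 0.588, 0.809, -0.0]
ft_force: [0.0, 0.3, 0.4]
width: 0.53
```

```bash
for i in 1; do python3 -m inch '{"offset":[[0,0,1],[0,0,2],[0,0,3],[0,0,3]],"turn":[[0,0,0],[0,0,0],[0,0,0],[0,0,0]],"hand":[0.53,0.53,0.53,0.53]}'; done
```

```text
clock: 5.8
ee_pos: [0.4466, -0.0965, 0.032]
ee_rot: [-0.0, 0.588, 0.809, -0.0]
ft_force: [-0.1, -0.5, -0.6]
width: 0.534
```

```bash
python3 -m inch '{"offset":[[0,0,1],[0,0,2],[0,0,3],[0,0,3]],"turn":[[0,0,0],[0,0,0],[0,0,0],[0,0,0]],"hand":[0.53,0.53,0.53,0.53]}'
python3 - <<'E'
from h import *
a=robot.snapshot("side")[:,:,::-1]
cv2.imwrite("pics/s6.png",cv2.resize(a[120:260,280:440],None,fx=4,fy=4,interpolation=2))
E
```

```text
clock: 6.2
ee_pos: [0.4467, -0.0965, 0.029]
ee_rot: [-0.0, 0.588, 0.809, -0.0]
ft_force: [-0.0, -1.0, 0.2]
width: 0.527
```

View pics/s6.png

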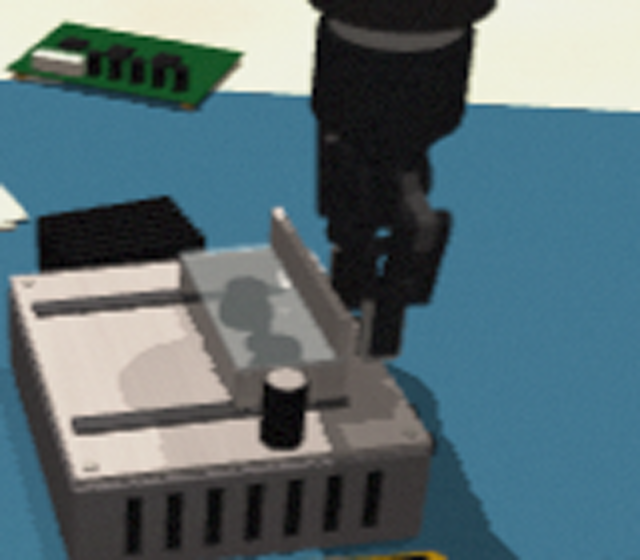

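Fingers visibly just above the panel in front of the lip, left tip bottom at (378,356). Viewed 7 pictures so far.

```bash
python3 - <<'E'
from h import *
K=np.array([.498,-.0795]);px=lambda u:np.atleast_2d(u)/4+[280,120]
for u in([378,354],[402,352],[362,352]):
    for z in(.06,.065,.07,.075): print(u,z,rel(cast("side",px(u),z),K,.314).round(0))
E
python3 -m inch '{"offset":[[0,0,1],[0,0,2],[0,0,3],[0,0,3]],"turn":[[0,0,0],[0,0,0],[0,0,0],[0,0,0]],"hand":[0.53,0.53,0.53,0.53]}'
```

```text
[378, 354] 0.06 [[-57.  18.]]
[378, 354] 0.065 [[-54.  25.]]
[378, 354] 0.07 [[-51.  33.]]
[378, 354] 0.075 [[-48.  40.]]
[402, 352] 0.06 [[-70.  18.]]
[402, 352] 0.065 [[-67.  26.]]
[402, 352] 0.07 [[-64.  33.]]
[402, 352] 0.075 [[-61.  40.]]
[362, 352] 0.06 [[-50.  14.]]
[362, 352] 0.065 [[-47.  22.]]
[362, 352] 0.07 [[-44.  29.]]
[362, 352] 0.075 [[-41.  37.]]
clock: 6.65
ee_pos: [0.4466, -0.0965, 0.026]
ee_rot: [-0.0, 0.588, 0.809, -0.0]
ft_force: [-0.3, 0.6, -0.6]
width: 0.528
```

```bash
python3 -m inch '{"offset":[[0,0,1],[0,0,2],[0,0,2]],"turn":[[0,0,0],[0,0,0],[0,0,0]],"hand":[0.53,0.53,0.53]}'
```

```text
clock: 6.95
ee_pos: [0.4469, -0.0965, 0.0248]
ee_rot: [0.0, 0.588, 0.809, 0.0]
ft_force: [-2.7, 1.5, 4.6]
width: 0.531
```

```bash
python3 -m inch '{"offset":[[0,0,1],[0,0,2],[0,0,2]],"turn":[[0,0,0],[0,0,0],[0,0,0]],"hand":[0.53,0.53,0.53]}'
```

```text
clock: 7.25
ee_pos: [0.447, -0.0966, 0.0247]
ee_rot: [0.0, 0.588, 0.809, 0.0]
ft_force: [-9.3, 3.0, 15.3]
width: 0.534
```

```bash
python3 -m inch '{"offset":[[0,0,1],[0,0,2],[0,0,2]],"turn":[[0,0,0],[0,0,0],[0,0,0]],"hand":[0.53,0.53,0.53]}'
```

```text
clock: 7.55
ee_pos: [0.447, -0.0967, 0.0246]
ee_rot: [0.001, 0.588, 0.809, -0.0]
ft_force: [-16.0, 6.9, 28.0]
width: 0.531
```

The panel was reached at reported z = 0.0248, so true tip z = reported + 0.035, which agrees with the camera. Raise to tip z ≈ 0.095 (well clear of the keys, mid-lip) and push.

```bash
python3 -m inch '{"offset":[[0,0,-10],[0,0,-25],[0,0,-39],[0,0,-39],[0,6,-39]],"turn":[[0,0,0],[0,0,0],[0,0,0],[0,0,0],[0,0,0]],"hand":[0.53,0.53,0.53,0.53,0.53]}'
python3 -m inch '{"offset":[[0,6,0],[0,12,0],[0,18,0],[0,24,0],[0,30,0]],"turn":[[0,0,0],[0,0,0],[0,0,0],[0,0,0],[0,0,0]],"hand":[0.53,0.53,0.53,0.53,0.53]}'
```

```text
clock: 8.05
ee_pos: [0.4526, -0.0945, 0.0593]
ee_rot: [0.0, 0.588, 0.809, 0.0]
ft_force: [-0.2, 0.2, -0.9]
width: 0.534
clock: 8.55
ee_pos: [0.4808, -0.0853, 0.0584]
ee_rot: [-0.001, 0.588, 0.809, -0.001]
ft_force: [-2.8, 0.2, -0.6]
width: 0.532
```

```bash
python3 - <<'E'
from h import *
s=robot.observe();K=np.array([.498,-.0795]);print(rel(s["ee_pos"],K,.314),s["ee_pos"],s["ft_force"])
E
```

```text
[[-18.14320545  -0.21300721]] [ 0.48080968 -0.0853064   0.05838938] [-2.84330274  0.17742606 -0.63681027]
```

```bash
python3 -m inch '{"offset":[[0,10,0],[0,20,0],[0,30,0],[0,38,0],[0,44,0]],"turn":[[0,0,0],[0,0,0],[0,0,0],[0,0,0],[0,0,0]],"hand":[0.53,0.53,0.53,0.53,0.53]}'
python3 -m inch '{"offset":[[0,1,0],[0,2,0],[0,3,0],[0,4,0],[0,4,0]],"turn":[[0,0,0],[0,0,0],[0,0,0],[0,0,0],[0,0,0]],"hand":[0.53,0.53,0.53,0.53,0.53]}'
```

```text
clock: 9.05
ee_pos: [0.5235, -0.0716, 0.059]
ee_rot: [-0.0, 0.588, 0.809, -0.0]
ft_force: [-3.3, -0.3, -3.0]
width: 0.531
clock: 9.55
ee_pos: [0.5267, -0.0706, 0.0594]
ee_rot: [0.0, 0.588, 0.809, 0.0]
ft_force: [-2.7, -0.7, -2.2]
width: 0.528
```

```bash
python3 -m inch '{"offset":[[0,1,0],[0,2,0],[0,3,0],[0,3,0]],"turn":[[0,0,0],[0,0,0],[0,0,0],[0,0,0]],"hand":[0.53,0.53,0.53,0.53]}'; python3 - <<'E'
from h import *
s=robot.observe();K=np.array([.498,-.0795]);print(rel(s["ee_pos"],K,.314),s["ee_pos"],s["ft_force"])
E
```

```text
clock: 9.95
ee_pos: [0.5281, -0.0702, 0.0593]
ee_rot: [-0.001, 0.588, 0.809, -0.001]
ft_force: [-8.7, -1.4, 2.8]
width: 0.528
[[31.54248018 -0.42466481]] [ 0.5281314  -0.07016152  0.05934469] [-8.73363076 -1.42521767  2.80477805]
```

```bash
python3 -m inch '{"offset":[[0,2,0],[0,3,0],[0,3,0],[0,-10,0],[0,-25,0]],"turn":[[0,0,0],[0,0,0],[0,0,0],[0,0,0],[0,0,0]],"hand":[0.53,0.53,0.53,0.53,0.53]}'
python3 -m inch '{"offset":[[0,-10,0],[0,-10,0]],"turn":[[0,0,0],[0,0,0]],"hand":[0.53,0.53]}'
python3 - <<'E'
from h import *
a=robot.snapshot("side")[:,:,::-1]
cv2.imwrite("pics/s7.png",cv2.resize(a[120:260,270:430],None,fx=4,fy=4,interpolation=2))
s=robot.observe();K=np.array([.498,-.0795]);print(rel(s["ee_pos"],K,.314),s["ee_pos"],s["ft_force"])
E
```

```text
clock: 10.45
ee_pos: [0.5067, -0.0772, 0.06]
ee_rot: [0.001, 0.588, 0.809, 0.001]
ft_force: [-1.1, -0.8, 1.0]
width: 0.53
clock: 10.65
ee_pos: [0.4965, -0.0805, 0.0601]
ee_rot: [0.001, 0.588, 0.809, 0.001]
ft_force: [0.1, 0.5, 0.4]
width: 0.531
[[-1.32399314 -0.44864379]] [ 0.49687931 -0.08033564  0.06002588] [0.74979512 0.4421291  0.43142386]
```

View pics/s7.png

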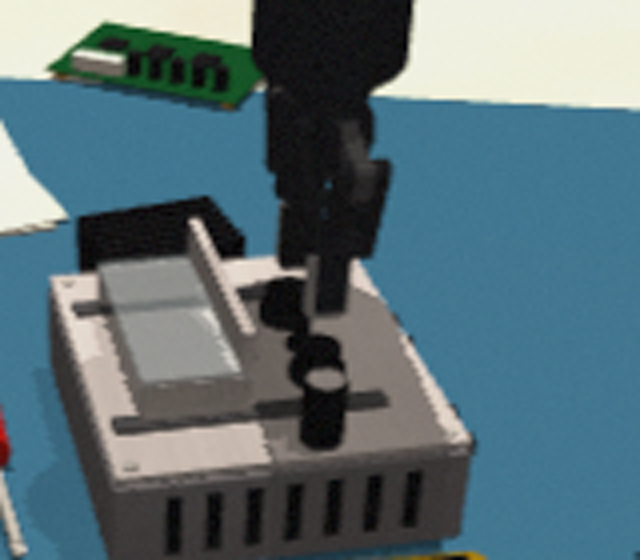

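The guard is fully back, the keys are uncovered, and the left tip (328,313) is above the left key (320,347). Check alignment and start descending.

```bash
python3 - <<'E'
from h import *
K=np.array([.498,-.0795]);px=lambda u:np.atleast_2d(u)/4+[270,120]
for u in([313,306],[325,313],[347,310]): print(u,rel(cast("side",px(u),.095),K,.314).round(0))
print("Lkey",rel(cast("side",px([320,347]),.08),K,.314))
E
python3 -m inch '{"offset":[[0,1,3],[0,1,6],[0,1,9],[0,1,12],[0,1,13]],"turn":[[0,0,0],[0,0,0],[0,0,0],[0,0,0],[0,0,0]],"hand":[0.53,0.53,0.53,0.53,0.53]}'
```

```text
[313, 306] [[ 2. 17.]]
[325, 313] [[-2. 24.]]
[347, 310] [[-14.  24.]]
Lkey [[ 1.42103738 32.24562506]]
clock: 11.2
ee_pos: [0.4969, -0.0801, 0.0455]
ee_rot: [-0.0, 0.588, 0.809, -0.0]
ft_force: [-0.2, -0.5, -0.1]
width: 0.527
```

```bash
python3 - <<'E'
from h import *
K=np.array([.498,-.0795]);px=lambda u:np.atleast_2d(u)/4+[270,120]
for u,z in(([247,333],.11),([194,220],.11),([254,330],.11),([206,232],.11),([327,377],.095),([472,438],.06)): print(u,rel(cast("side",px(u),z),K,.314).round(0))
E
python3 -m inch '{"offset":[[0,0,1],[0,0,2],[0,0,3],[0,0,3]],"turn":[[0,0,0],[0,0,0],[0,0,0],[0,0,0]],"hand":[0.53,0.53,0.53,0.53]}'
```

```text
[247, 333] [[48. 59.]]
[194, 220] [[ 47. -58.]]
[254, 330] [[44. 57.]]
[206, 232] [[ 44. -43.]]
[327, 377] [[14. 82.]]
[472, 438] [[-58.  95.]]
clock: 11.6
ee_pos: [0.4972, -0.0802, 0.0436]
ee_rot: [0.0, 0.588, 0.809, 0.0]
ft_force: [-2.4, 1.5, 3.3]
width: 0.53
```

The lip is at 42–48 mm, so the guard is at its stop. Contact with the keys comes at the expected height. I'll lift slightly, centre the tips better (+3 mm in x, slightly wider), then press.

```bash
python3 -m inch '{"offset":[[0,0,-5],[0,3,-5],[0,3,-5],[0,3,-2],[0,3,0]],"turn":[[0,0,0],[0,0,0],[0,0,0],[0,0,0],[0,0,0]],"hand":[0.53,0.58,0.58,0.58,0.58]}'
python3 -m inch '{"offset":[[0,0,2],[0,0,4],[0,0,6],[0,0,8],[0,0,8]],"turn":[[0,0,0],[0,0,0],[0,0,0],[0,0,0],[0,0,0]],"hand":[0.58,0.58,0.58,0.58,0.58]}'
```

```text
clock: 12.1
ee_pos: [0.5, -0.0792, 0.0429]
ee_rot: [-0.0, 0.588, 0.809, 0.0]
ft_force: [-1.5, 1.2, 4.1]
width: 0.579
clock: 12.6
ee_pos: [0.5001, -0.0792, 0.0363]
ee_rot: [0.0, 0.588, 0.809, 0.0]
ft_force: [-5.2, 2.5, 9.4]
width: 0.581
```

```bash
python3 -m inch '{"offset":[[0,0,1],[0,0,2],[0,0,2]],"turn":[[0,0,0],[0,0,0],[0,0,0]],"hand":[0.58,0.58,0.58]}'
```

```text
clock: 12.9
ee_pos: [0.5002, -0.0793, 0.036]
ee_rot: [0.001, 0.588, 0.809, 0.0]
ft_force: [-9.8, 3.6, 17.2]
width: 0.579
```

```bash
python3 -m inch '{"offset":[[0,0,1],[0,0,1.5],[0,0,1.5],[0,0,1.5],[0,0,1.5]],"turn":[[0,0,0],[0,0,0],[0,0,0],[0,0,0],[0,0,0]],"hand":[0.58,0.58,0.58,0.58,0.58]}'; python3 - <<'E'
from h import *
a=robot.snapshot("side")[:,:,::-1]
cv2.imwrite("pics/s8.png",cv2.resize(a[120:260,270:430],None,fx=4,fy=4,interpolation=2))
s=robot.observe();M=rot(s["ee_rot"]);print(s["ee_pos"],s["ft_force"],M.inv().apply(s["wrist_torque"]),M.inv().apply(s["ft_force"]))
E
```

```text
clock: 13.4
ee_pos: [0.5003, -0.0793, 0.0359]
ee_rot: [0.001, 0.588, 0.809, 0.0]
ft_force: [-14.1, 6.1, 24.6]
width: 0.579
[ 0.50028305 -0.07930553  0.03585083] [-13.57242389   4.13012388  24.75507023] [3.94677184 3.46745724 0.03660104] [  8.10103608 -11.59541805 -24.77905588]
```

View pics/s8.png

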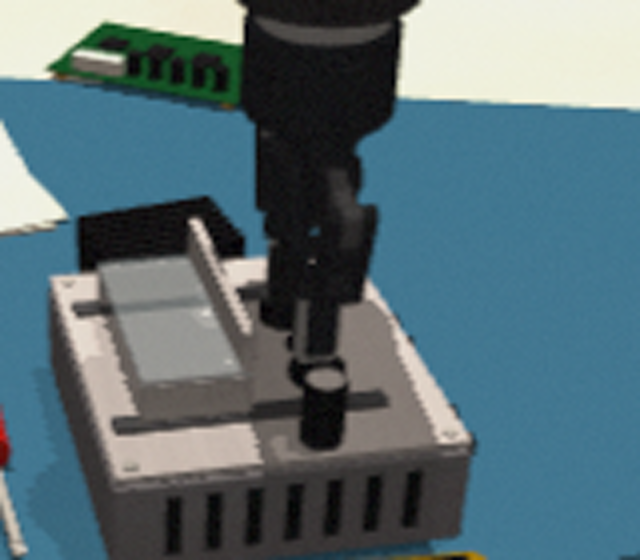

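The left tip is on its key and bottomed. First-contact force and slope match two springs, but the moments hint at more load on the left, so I'll roll slightly (right side down) and watch them.

```bash
python3 -m inch '{"offset":[[0,0,0],[0,0,0.5],[0,0,0.5]],"turn":[[0,0.5,0],[0,1,0],[0,1,0]],"hand":[0.58,0.58,0.58]}'; python3 - <<'E'
from h import *
s=robot.observe();M=rot(s["ee_rot"]);print(s["ee_pos"],M.as_matrix()[2],M.inv().apply(s["wrist_torque"]),M.inv().apply(s["ft_force"]))
E
```

```text
clock: 13.75
ee_pos: [0.5004, -0.0789, 0.0361]
ee_rot: [-0.006, 0.588, 0.809, 0.006]
ft_force: [-17.2, 9.6, 28.8]
width: 0.582
[ 0.50036088 -0.07893593  0.03605444] [ 0.01703894  0.00161201 -0.99985353] [4.5151597  4.56173968 0.30889208] [ 14.90334845 -13.365481   -28.53214695]
```

Centre of pressure moved from about +29 mm to −17 mm, so the balance is near 0.65°. Back off 0.3° and hold for 4 s.

```bash
cat > st.py <<'E'
from h import *
s=robot.observe();M=rot(s["ee_rot"]);t=M.inv().apply(s["wrist_torque"]);f=M.inv().apply(s["ft_force"])
print(s["clock"],s["ee_pos"],t,f,"cop x mm",(t[1]-.339*f[0])/-f[2]*1000)
E
python3 -m inch '{"offset":[[0,0,0.5],[0,0,0.5],[0,0,0.5],[0,0,0.5],[0,0,0.5]],"turn":[[0,-0.3,0],[0,-0.3,0],[0,-0.3,0],[0,-0.3,0],[0,-0.3,0]],"hand":[0.58,0.58,0.58,0.58,0.58]}'; python3 st.py
```

```text
clock: 14.25
ee_pos: [0.5004, -0.0791, 0.0359]
ee_rot: [-0.004, 0.587, 0.809, 0.004]
ft_force: [-17.5, 8.0, 30.4]
width: 0.579
14.25 [ 0.50041376 -0.07912488  0.03585312] [4.76382592 4.19286791 0.30793079] [ 13.36151678 -14.1319129  -30.25385366] cop x mm -11.128707135771172
```

```bash
python3 -m inch '{"offset":[[0,0,0],[0,0,0],[0,0,0],[0,0,0],[0,0,0]],"turn":[[0,-0.15,0],[0,-0.15,0],[0,-0.15,0],[0,-0.15,0],[0,-0.15,0]],"hand":[0.58,0.58,0.58,0.58,0.58]}'; python3 st.py
for i in 1 2 3 4 5 6 7; do python3 -m inch '{"offset":[[0,0,0],[0,0,0],[0,0,0],[0,0,0],[0,0,0]],"turn":[[0,0,0],[0,0,0],[0,0,0],[0,0,0],[0,0,0]],"hand":[0.58,0.58,0.58,0.58,0.58]}' >/dev/null; done; python3 st.py
```

```text
clock: 14.75
ee_pos: [0.5004, -0.0792, 0.0358]
ee_rot: [-0.003, 0.588, 0.809, 0.003]
ft_force: [-17.1, 7.7, 29.8]
width: 0.583
14.75 [ 0.50042346 -0.07920904  0.03575676] [4.60550459 4.02076303 0.30932635] [ 12.89873291 -13.83855787 -29.75681572] cop x mm -11.826111871620975
18.25 [ 0.50043272 -0.07922207  0.03578565] [4.69011833 3.99125878 0.35038423] [ 12.64237514 -13.49989325 -29.26795187] cop x mm -10.0624188033997
```

Held about 4 s with steady load on both keys. Release straight up, then move clear.

```bash
python3 -m inch '{"offset":[[0,0,-4],[0,0,-10],[0,0,-25],[0,0,-50],[0,0,-80]],"turn":[[0,0,0],[0,0,0],[0,0,0],[0,0,0],[0,0,0]],"hand":[0.58,0.58,0.58,0.58,0.58]}'
python3 -m inch '{"offset":[[-10,-10,-40],[-45,-40,-60],[-80,-70,-60],[-115,-100,-60],[-145,-125,-60]],"turn":[[0,0,0],[0,0,0],[0,0,0],[0,0,0],[0,0,0]],"hand":[0.58,0.58,0.58,0.58,0.58]}'
python3 -m inch '{"offset":[[-35,-30,0],[-70,-60,0],[-100,-90,0],[-110,-100,0],[-110,-100,0]],"turn":[[0,0,0],[0,0,0],[0,0,0],[0,0,0],[0,0,0]],"hand":[0.58,0.58,0.58,0.58,0.58]}'
python3 - <<'E'
from h import *
a=robot.snapshot("side")[:,:,::-1];b=robot.snapshot("top")[:,:,::-1]
f=lambda i,k:cv2.resize(i,None,fx=k,fy=k,interpolation=2)
cv2.imwrite("pics/s9.png",np.hstack([f(a[140:310,240:410],2.3),f(b[160:310,215:415],2.6)[:391]]) if 0 else np.hstack([cv2.resize(a[140:310,240:410],(390,390)),cv2.resize(b[160:320,220:380],(390,390))]))
print(robot.observe()["ee_pos"],robot.observe()["ft_force"])
E
```

```text
clock: 18.75
ee_pos: [0.4993, -0.0801, 0.1106]
ee_rot: [-0.005, 0.588, 0.809, 0.002]
ft_force: [0.8, 0.3, -0.3]
width: 0.584
clock: 19.25
ee_pos: [0.4252, -0.2587, 0.1697]
ee_rot: [-0.004, 0.588, 0.809, 0.003]
ft_force: [0.5, 0.0, -0.5]
width: 0.581
clock: 19.75
ee_pos: [0.3639, -0.3939, 0.1678]
ee_rot: [-0.005, 0.589, 0.808, 0.003]
ft_force: [0.0, 0.9, -0.1]
width: 0.578
[ 0.36520424 -0.39230522  0.1680785 ] [ 1.20869095  0.04119253 -0.07080612]
```

View pics/s9.png

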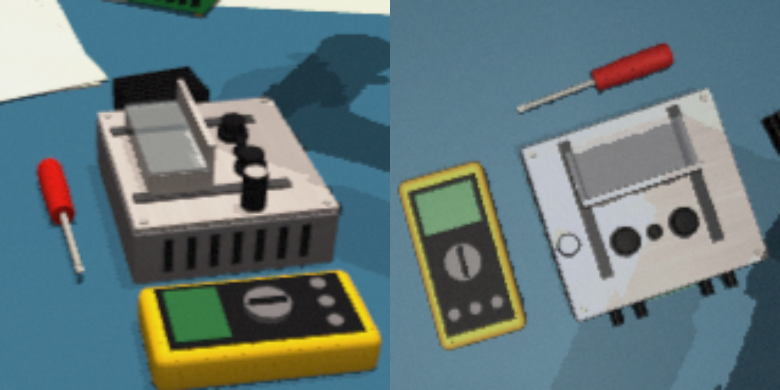

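Guard back, all keys up, can, meter, screwdriver and heat sink in place, and the arm clear. Hand in.

```bash
python3 -c "
from plant import robot
print(robot.finish_job())"
```

```text
the job is handed in; nothing more can be done
None
```

I pushed the guard back to its stop and pressed both large keys down together. I held them for about 4 s, released them, moved the arm clear and handed the job in at about 20 s.

**What the checks showed**
- **Guard:** its lip was measured 42–48 mm beyond the key centres, which is the fully back position. It was still there in the last pictures.
- **Keys:** the tool bottomed after about 8.5 mm of travel. I held with roughly 30 N in total, and estimated at least 9 N on each key against the 5 N needed.
- **Afterwards:** all three keys were up. The capacitor, meter and screwdriver stood where they were, as did the part of the heat sink in view, and the wrist force was near zero.

**What disagreed or is less certain**
- **Tip height:** the reported tool height was about 35 mm lower than the real fingertips. I saw it in the side camera, confirmed it by touching the bare panel at up to about 28 N, and corrected for it.
- **Load on the keys:** the wrist moments first showed nearly all the load on the left key, so I rolled the tool about 0.55° before the hold. The split between the keys comes from those moments; I did not measure key travel directly.
- **Early contact:** I touched the keys lightly once, at about 3 N, to align the fingertips before the real press.
- **Middle key:** its travel was not measured either. By the camera the fingertips were at least 10 mm from it.

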